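# Fetch the dosing cup from the covered carousel

### The job

Turn the covered carousel (the knob on its roof turns it) until the steel dosing cup stands at the middle of the front opening, then take the cup out and set it upright on the middle of the black scale, ready for weighing a dose. Leave the other things standing in the carousel, and do not disturb the scale or anything else on the worktop.

Things in the scene. Friction and masses are not known exactly. Their poses are not given: they have to be found in the camera images.
- housing: fixed carousel housing: wooden base 10 mm high, clear side walls (outer faces y = +-150 mm, from x = -85 mm back) and back wall (x = +150 mm), flat clear roof z = 180 to 187 mm over x = -115 to +150 mm, y = +-150 mm, steel front edge; steel posts at (-85, +-146) mm. Origin on the worktop on the carousel's axis, z up; the whole front is open and faces its -x
- front_spot (a point): centre of the front compartment's place on the tray floor, 105 mm in front of the axis, z = 22 mm; fixed to the housing. The roof edge reaches 10 mm past it, so the tool can only get at a thing here leaning back out of the opening, about 35 to 45 degrees from vertical
- tray_centre (a point): centre of the round tray's floor, z = 22 mm: radius 145 mm, rim 4 mm thick up to z = 32 mm, five 72-degree compartments parted by dividers 4 mm thick up to z = 34 mm; in each one thing stands, loose, about 105 mm from the axis
- carousel (a joint): angle turned by the tray since the start (0 there), rad, grows anticlockwise seen from above; the tray can turn 12 rad each way, stays where it is left, friction about 0.06 N m; things on it ride along
- knob_grip (a point): black fluted round knob above the roof, on the axis, that turns the tray one to one: 42 to 45 mm across, z = 200 to 236 mm, this point at z = 220 mm; grip it from above at any yaw
- dosing_cup_mid (a point): the wanted thing: plain steel dosing cup, round, open at the top, 59 mm across, 52 mm high, upright; this point is on its axis, half-way up (26 mm above its underside). It starts in one of the compartments that are not at the front
- scale: black brewing scale, loose, 0.34 kg, 132 x 106 x 20 mm; origin at the centre of its underside, z up, long side along its x
- scale_top (a point): centre of the flat top of the scale, 20 mm above the worktop
- sugar_pot_mid (a point): chrome sugar pot with knobbed lid in the carousel, 66 mm across, 67 mm high; its centre
- leveller_mid (a point): round steel coffee leveller in the carousel, 60 mm across, 34 mm high; its centre
- tamper_mid (a point): tamper with a wooden handle standing in the carousel, 58 mm across, 91 mm high; its centre
- filter_basket_mid (a point): steel filter basket in the carousel, 68 mm across, 28 mm high; its centre
- cocoa_shaker_mid (a point): bystander: glass shaker with dark lid, 40 mm across, 105 mm high, beside the carousel's opening; its centre
- shot_glass_0_mid (a point): bystander: shot glass, 49 mm across, 61 mm high; its centre
- syrup_vaniglia_mid (a point): bystander: tall yellow syrup bottle with a pump, 90 x 69 x 281 mm; its centre
- pitcher_large_mid (a point): bystander: steel milk pitcher, 132 x 92 x 116 mm; its centre
- timer_mid (a point): bystander: white kitchen timer, 58 x 62 x 21 mm; its centre
Mind the look-alikes: they are no part of the job. Leave any turquoise look-alike of the part that bears tamper_mid alone.

How it is judged:
On the way, in this order (a step that is already met when the one before it is completed fails the run):
1. the carousel is turned so that the dosing cup stands at the middle of the front opening, still on the tray (x of dosing_cup_mid in the frame of housing below -0.08 m and y of dosing_cup_mid in the frame of housing between -0.035 and 0.035 m and height (world z) of dosing_cup_mid below 0.053 m), for 0.2 s.
2. the dosing cup is lifted out of the carousel (height (world z) of dosing_cup_mid above 0.065 m and horizontal distance between dosing_cup_mid and housing above 0.18 m), for 0.05 s.
At the end, for the whole second after the job is handed in: The dosing cup stands upright (within 6 degrees), released and at rest, on the scale's top within 25 mm of its centre; the other four things are still in the carousel (horizontal distance between dosing_cup_mid and scale_top below 0.025 m and z of dosing_cup_mid in the frame of scale between 0.041 and 0.051 m and angle between dosing_cup_mid's own z axis and vertical below 0.1 rad and linear speed of dosing_cup below 0.02 m/s and contact force between the fingers and dosing_cup below 0.1 N and horizontal distance between each of sugar_pot_mid, leveller_mid, tamper_mid, filter_basket_mid and housing below 0.15 m); the robot touches nothing.
It fails at once if the dosing cup is tipped over (more than 35 degrees) (angle between dosing_cup_mid's own z axis and vertical above 0.61 rad).
It fails at once if something else in the carousel falls over or leaves it (angle between any of sugar_pot_mid, leveller_mid, tamper_mid, filter_basket_mid's own z axis and vertical above 0.5 rad or horizontal distance between any of sugar_pot_mid, leveller_mid, tamper_mid, filter_basket_mid and housing above 0.16 m).
It fails at once if a bystander on the worktop is moved more than 30 mm (distance of any of cocoa_shaker_mid, shot_glass_0_mid, syrup_vaniglia_mid, pitcher_large_mid, timer_mid from where it was at the start of the episode above 0.03 m).
It fails at once if the scale is moved more than 30 mm (distance of scale from where it was at the start of the episode above 0.03 m).
It also fails if it takes over 67 s, if anything falls off the work surface, if the arm or the gripper's body presses on something with over 40 N, if the wrist force passes 120 N, or if a joint passes its speed limit or range.

### The arm

A 6-joint arm with a two-finger parallel gripper is mounted at the origin on a cart in front of the work surface, level with it; the furniture and walls round the work are solid. World frame = base frame: x ahead of the robot, y to its left, z up, the work surface at z = 0. Lengths are in m, angles in rad, forces in N, time in s.
With the tool pointing down it reaches from about 0.325 to 0.85 m from the base axis. Payload 4.4 kg.
Tool frame: the origin (TCP) lies between the finger pads; the fingertips stand 8 mm ahead of it and the grasp point (between the pads) lies 11 mm behind it (tip_extent is the distance from the TCP to the fingertips, in m); z points along the fingers, y is the line along which they close (so a half turn about z gives the same grasp; the last joint's range is limited). The gripper opens to 94 mm and grips with 3 to 60 N. Pads are 16 mm wide; open, the fingers measure 119 mm over their backs; the gripper's body (75 mm by 177 mm) begins 78 mm behind the grasp point.
Start: joints at [-1.286, 0.207, 1.542, -0, 1.393, -0.15], TCP at [0.242, -0.522, 0.213] pointing down, gripper open.
Joint ranges: [-2.73, 2.73], [-0.86, 2.22], [0.23, 2.46], [-1.11, 4.25], [0.08, 2.63], [-2.82, 2.82]. Speed limits (rad/s): [2.79, 2.79, 3.14, 3.14, 3.14, 3.14].

### API

Orientations are given as a rotation vector (axis times angle).
In Python, from bench import * gives the robot as it stands.
- The arm moves only by the tool step_arm, never from a script. Its argument "deltas" is a list of rows, each a list of 3 entries, a list of its own where there are three numbers: the gripper's target within -1 to 1 (shut at 1, half-way at 0, fully open at -1), then the shift along the tool's x, y, z in units of 400 mm (1.0 is 400 mm), then the turn about the tool's z in units of 180 degrees (1.0 is 180 degrees). In form: [[gripper, [x, y, z], roll], ...]. A call has 1 to 10 rows; each row is the pose to reach, as a shift and turn from the pose commanded when the call began, along the tool's axes at that moment, turning the shorter way round; what a row does not reach only later rows make up. A row lasts 1/10 s, in which the tool goes at most 50 mm and 8.59 degrees, less where a joint would pass 70% of its speed; a pose out of reach is approached as far as the arm can. A call with a number of a shift or a turn outside -1 to 1 is refused whole. A call with a gripper value outside its range is refused whole. The fingers move at their own pace and stop on an object; "grip_force" is the grip in N (left out, the last holds). Time passes only in rows, so rows that repeat a pose let the fingers close. It gives the time, the measured TCP pose, the force, the opening and the grip force at its end, in the units of the state.
- observe(): the state, without advancing time (a new reading comes with each control period).
- get_image(name): name is "scene" or "top"; returns a dict with "img" (400x640x3 uint8, red, green, blue), "intrinsics" (3x3 intrinsics, pixels), "R" (3x3) and "t" (3): a world point X has camera coordinates R X + t. Camera axes: x right, y down, z forward; pixel columns grow to the right and rows downward; lengths in m; the calibration is good to about 2 mm. A picture is of the moment at which its call begins. There is no depth.
- close_job(): hands the job in; it is judged then, once.
Trained networks look in a picture, given as the dict that the camera call returned (one of the last four; its "shot" number tells which), for a name from the list of things; names that differ only in an ending like _2 or _b are one class to them, and where a whole thing is asked for, a point or a joint stands for the part that bears it (a point fixed in the world has none). Each returns a list of dicts, best first, with "conf" (0 to 1); they miss things now and then, are a little off and sometimes report something else, mostly with a low value. They report only what shows in the picture. A call takes as long as a camera call. They do not tell look-alikes from the thing itself.
- spot_in(picture, query): "box" ([left, top, width, height] in pixels, round what is visible of it).
The state is a dict: "t": time; "q": joint angles; "dq": joint speeds; "joint_efforts": joint torques, N m; "position": TCP position; "tcp_rot": TCP orientation; "force": force on the tool from outside, world axes, zero at the start; "torque": the same for the moment, N m; "width": opening from 0.0 (shut) to 1.0 (fully open); "grasp_force": force on a finger pad.
Only numpy, scipy, OpenCV 4.12 (cv2) and the standard library are available. Lean on these libraries where they do the work, as an engineer would, in place of code of your own. Each camera call takes 0.05 s, during which the arm holds its last target. There are 200 camera calls.

## Working session

There is one attempt and no reset: what is moved stays moved. The work goes in short steps, Python scripts to look and compute and a tool call to move; the robot and the scene stay as the last step left them, time stands still between calls to the robot, and variables do not carry over. Pictures are saved under pics/ and viewed, at most 10 in all, crops included, and the job is handed in when it is done.

Besides the shell and the picture viewer there is one more tool, called after ">>>" by a JSON object that holds its "name" and its "arguments". step_arm: Moves the arm, as the interface text tells. Shifts and turns lie within -1 to 1; 1 stands for 400 mm of shift or 180 degrees of turn. Its arguments: {"type":"object","properties":{"deltas":{"type":"array"},"grip_force":{"type":"number"}},"required":["deltas"]}

```bash
ls; mkdir -p pics
python3 - <<'E'
from bench import *
import cv2
s=observe();print({k:s[k] for k in('t','position','tcp_rot','width','force')})
for n in('scene','top'):
    p=get_image(n);cv2.imwrite(f'pics/{n}0.png',p['img'][:,:,::-1])
    print(n,p['intrinsics'],p['R'],p['t'])
    for q in('housing','dosing_cup_mid','scale','knob_grip','carousel','sugar_pot_mid','leveller_mid','tamper_mid','filter_basket_mid','cocoa_shaker_mid','shot_glass_0_mid','syrup_vaniglia_mid','pitcher_large_mid','timer_mid'):
        print(q,[(np.round(d['box']).tolist() if 0 else [round(float(v)) for v in d['box']],round(d['conf'],2)) for d in spot_in(p,q)[:3]])
E
```

```text
pics
{'t': 0.0, 'position': array([ 0.24197211, -0.5207453 ,  0.21231397]), 'tcp_rot': array([-3.06545397e+00, -6.77139279e-01,  2.44860756e-04]), 'width': 1.0005418911741262, 'force': array([ 0.71291418,  0.43257934, -0.33146273])}
scene [[387.69924529   0.         320.57933323]
 [  0.         387.69924529 195.88077048]
 [  0.           0.           1.        ]] [[-0.62928381 -0.77711795 -0.00946436]
 [-0.36230585  0.30411315 -0.88105032]
 [ 0.68755826 -0.55100171 -0.47292786]] [0.34026988 0.33785804 0.88761834]
housing [([202, 158, 128, 116], 0.7)]
dosing_cup_mid [([273, 209, 12, 7], 0.62)]
scale []
knob_grip [([233, 170, 79, 91], 0.93)]
carousel [([236, 173, 81, 90], 0.72), ([200, 163, 124, 103], 0.65)]
sugar_pot_mid [([274, 231, 20, 23], 0.7)]
leveller_mid [([240, 234, 13, 21], 0.55)]
tamper_mid [([352, 204, 18, 26], 0.88), ([332, 188, 15, 26], 0.59)]
filter_basket_mid [([235, 218, 18, 13], 0.5)]
cocoa_shaker_mid [([232, 256, 16, 38], 0.92)]
shot_glass_0_mid [([201, 162, 128, 115], 0.25)]
syrup_vaniglia_mid [([345, 123, 20, 68], 0.65)]
pitcher_large_mid [([234, 271, 53, 58], 0.85
[... 305 characters left out ...]
0.788562  ]] [0.21844611 0.49686471 1.39211811]
housing [([215, 156, 102, 109], 0.77)]
dosing_cup_mid [([236, 234, 22, 11], 0.32), ([290, 215, 16, 16], 0.22)]
scale [([392, 207, 26, 31], 0.81)]
knob_grip [([240, 181, 71, 77], 0.94)]
carousel []
sugar_pot_mid [([271, 235, 15, 14], 0.63), ([391, 207, 26, 30], 0.52)]
leveller_mid [([237, 235, 18, 13], 0.68)]
tamper_mid [([330, 186, 18, 24], 0.66), ([288, 214, 20, 18], 0.62)]
filter_basket_mid [([397, 208, 21, 28], 0.52)]
cocoa_shaker_mid [([230, 261, 18, 24], 0.82)]
shot_glass_0_mid []
syrup_vaniglia_mid [([355, 122, 15, 55], 0.64)]
pitcher_large_mid [([227, 285, 38, 38], 0.76)]
timer_mid [([230, 260, 19, 24], 0.72), ([228, 283, 37, 39], 0.24)]
```

Run:
```python
import cv2
a=cv2.imread('pics/scene0.png')[110:340,180:440];b=cv2.imread('pics/top0.png')[110:340,180:440]
cv2.imwrite('pics/s1.png',cv2.resize(a,(780,600*115//100*1)[:1]+(600,),interpolation=cv2.INTER_CUBIC))
cv2.imwrite('pics/t1.png',cv2.resize(b,(780,600),interpolation=cv2.INTER_CUBIC))
```

```text
(no output)
```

View pics/s1.png

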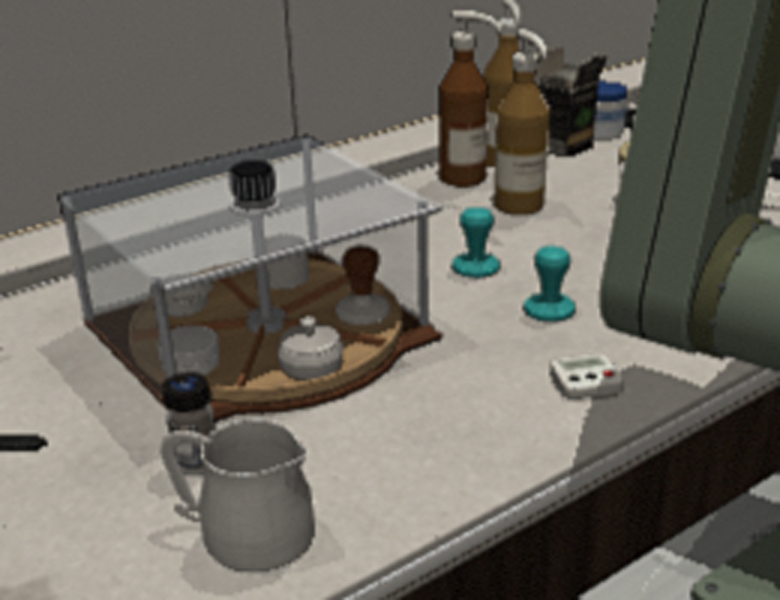

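View pics/t1.png

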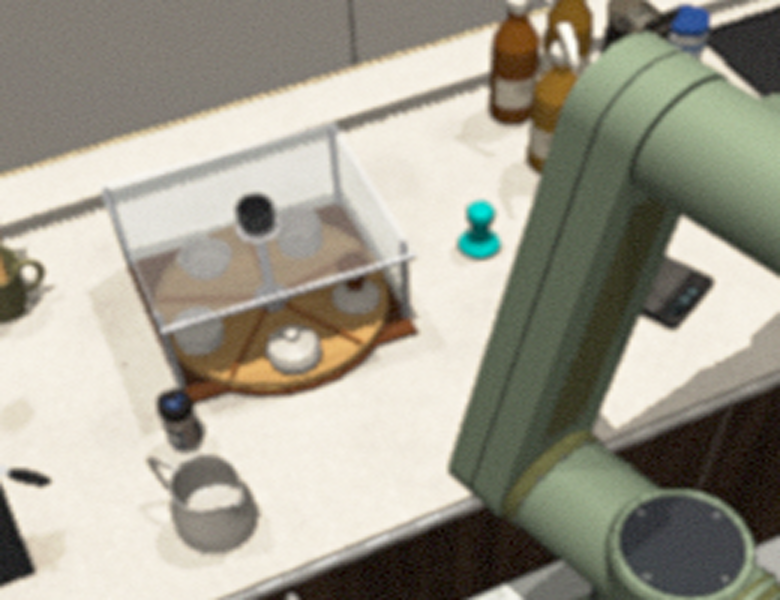

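```bash
cat > h.py <<'E'
import numpy as np, cv2
from scipy.optimize import least_squares
def proj(p,X):
    c=np.atleast_2d(X)@np.array(p['R']).T+p['t']; u=c@np.array(p['intrinsics']).T
    return u[:,:2]/u[:,2:]
def ray(p,uv,z):
    R=np.array(p['R']);C=-R.T@p['t'];d=R.T@np.linalg.inv(p['intrinsics'])@np.r_[uv,1.]
    return C+d*(z-C[2])/d[2]
def T(h,X):
    X=np.atleast_2d(X);c,s=np.cos(h[2]),np.sin(h[2])
    return np.c_[h[0]+c*X[:,0]-s*X[:,1],h[1]+s*X[:,0]+c*X[:,1],X[:,2]]
def crop(uv): return np.array(uv)*[1/3,230/600]+[180,110]
E
python3 - <<'E'
from bench import *
from h import *
S=get_image('scene');P=get_image('top')
K=np.array([[-.115,.15,.184],[-.115,-.15,.184],[.15,.15,.184],[.15,-.15,.184],[0,0,.218]])
us=crop([[160,288],[434,209],[65,203],[310,140],[252,184]]);ut=crop([[162,330],[410,257],[108,190],[335,128],[256,216]])
r=least_squares(lambda h:np.r_[(proj(S,T(h,K))-us).ravel(),(proj(P,T(h,K))-ut).ravel()],[.7,.0,.0],loss='soft_l1')
h=r.x;print('housing',h,np.degrees(h[2]));print(r.fun.reshape(-1,2).round(1).tolist())
np.save('house.npy',h)
knob=least_squares(lambda x:np.r_[(proj(S,x)-us[4]).ravel(),(proj(P,x)-ut[4]).ravel()],[.7,0,.2]).x;print('knob',knob)
c,s=np.cos(h[2]),np.sin(h[2])
for nm,a,b,z in(('sugar',(310,355),(293,350),.022+.03),('tamper',(362,305),(355,292),.04),('BR',(287,262),(300,234),.045),('BL',(185,290),(203,258),.04),('FL',(190,352),(198,330),.04)):
  for p,uv in((S,a),(P,b)):
    w=ray(p,crop(uv),z);d=w[:2]-h[:2];l=[c*d[0]+s*d[1],-s*d[0]+c*d[1]]
    print(nm,w.round(3),'loc r',np.hypot(*l).round(3),'az',np.degrees(np.arctan2(l[1],l[0])).round(1))
# scale glimpses
print(ray(P,crop((680,290)),.02),ray(P,crop((712,283)),.02),ray(P,crop((673,327)),.02))
print('shaker',ray(S,crop((188,390)),.1),ray(P,crop((176,400)),.1));print('timer',ray(S,crop((586,378)),.01));print('pitcher',ray(P,crop((210,500)),.06))
print('teal',ray(S,crop((476,262)),.01),ray(S,crop((549,304)),.01));print('bottle',ray(S,crop((520,200)),.0))
# 
a=P['img'][150:265,210:325][:,:,::-1];b=S['img'][150:280,195:335][:,:,::-1]
cv2.imwrite('pics/z.png',np.hstack([cv2.resize(a,(400,400),interpolation=2),cv2.resize(b,(400,400),interpolation=2)]))
E
```

```text
housing [ 0.64149828  0.13051946 -0.07702325] -4.413106946498914
[[1.1, 1.8], [3.3, 1.1], [-1.9, -2.7], [0.5, -1.0], [0.5, -0.4], [-1.7, 1.0], [1.4, 0.6], [-3.5, -2.4], [-0.3, -2.2], [-1.0, -1.0]]
knob [0.63924632 0.13109578 0.21688176]
sugar [0.526 0.152 0.052] loc r 0.117 az 173.8
sugar [0.531 0.144 0.052] loc r 0.111 az 177.5
tamper [0.592 0.041 0.04 ] loc r 0.103 az -114.3
tamper [0.594 0.034 0.04 ] loc r 0.107 az -111.8
BR [0.726 0.049 0.045] loc r 0.117 az -39.6
BR [0.718 0.054 0.045] loc r 0.108 az -40.5
BL [0.746 0.17  0.04 ] loc r 0.112 az 25.2
BL [0.737 0.18  0.04 ] loc r 0.108 az 32.0
FL [0.623 0.233 0.04 ] loc r 0.104 az 104.9
FL [0.621 0.231 0.04 ] loc r 0.103 az 105.7
[ 0.42579028 -0.33520867  0.02      ] [ 0.41803477 -0.37786987  0.02      ] [ 0.37577556 -0.29217071  0.02      ]
shaker [0.48702559 0.30299439 0.1       ] [0.49039715 0.29814704 0.1       ]
timer [ 0.36115718 -0.06699987  0.01      ]
pitcher [0.36427513 0.31237774 0.06      ]
teal [ 0.63079073 -0.15729617  0.01      ] [ 0.49762221 -0.14928119  0.01      ]
bottle [ 0.7496688  -0.34222598  0.        ]
```

View pics/z.png

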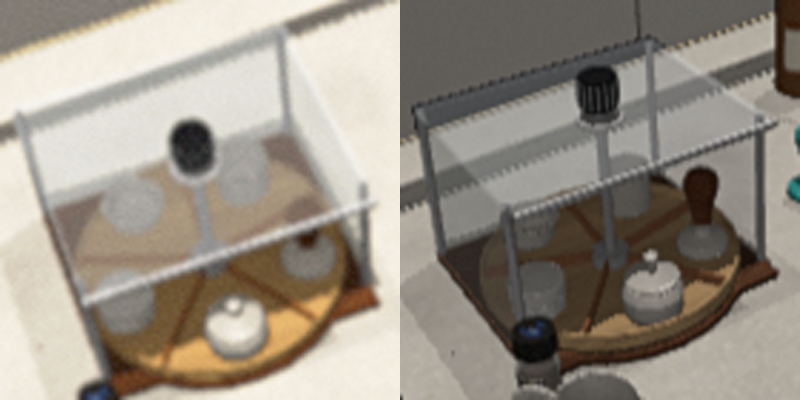

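>>> {"name": "step_arm", "arguments": {"deltas": [[-1,[0,0,-1],0],[-1,[0,0,-1],0],[-1,[0,0,-1],0],[-1,[0,0,-1],0],[-1,[0,0,-1],0],[-1,[0,0,-1],0],[-1,[0,0,-1],0],[-1,[0,0,-1],0],[-1,[0,0,-1],0]], "grip_force": 20}}

```text
t: 2.5
position: [0.2422, -0.5216, 0.623]
tcp_rot: [3.051, 0.674, 0.002]
force: [0.5, 1.0, 1.2]
width: 1.0
grasp_force: 0.0
```

>>> {"name": "step_arm", "arguments": {"deltas": [[-1,[0,0,-0.6],0],[-1,[0,0,-0.6],0],[-1,[0,0,-0.6],0],[-1,[0,0,-0.6],0],[-1,[0,0,-0.6],0],[-1,[0,0,-0.6],0]]}}

```text
t: 3.1
position: [0.1984, -0.4258, 0.7693]
tcp_rot: [-3.056, -0.675, -0.009]
force: [0.1, -0.2, 0.1]
width: 1.005
grasp_force: 0.0
```

Run:
```python
from bench import *
from scipy.spatial.transform import Rotation as R
s=observe();print(s['t'],s['q'],s['position'],R.from_rotvec(s['tcp_rot']).as_matrix().round(3))
```

```text
3.1 [-1.32398371  0.29802645  0.22615126  0.01290777  2.62859748 -0.17683974] [ 0.19835903 -0.42581685  0.76925976] [[ 0.907  0.421  0.003]
 [ 0.421 -0.907  0.012]
 [ 0.008 -0.01  -1.   ]]
```

>>> {"name": "step_arm", "arguments": {"deltas": [[-1,[0,0,-1],0],[-1,[0,0,-1],0],[-1,[0,0,-1],0],[-1,[0,0,-1],0],[-1,[0,0,-1],0],[-1,[0,0,-1],0]]}}

```text
t: 3.7
position: [0.1868, -0.4049, 0.7911]
tcp_rot: [3.032, 0.669, 0.013]
force: [-0.1, 0.1, -0.3]
width: 0.998
grasp_force: 0.0
```

Run:
```python
from bench import *
from scipy.spatial.transform import Rotation as R
s=observe();print(s['t'],s['q'],s['position'],R.from_rotvec(s['tcp_rot']).as_matrix().round(3))
```

```text
3.7 [-1.33896174  0.24907505  0.22676349  0.01579057  2.62874482 -0.18884295] [ 0.18681768 -0.40490896  0.79105522] [[ 0.907  0.421  0.016]
 [ 0.421 -0.906 -0.034]
 [ 0.     0.038 -0.999]]
```

>>> {"name": "step_arm", "arguments": {"deltas": [[-1,[0,0,-1],0],[-1,[0,0,-1],0],[-1,[0,0,-1],0],[-1,[0,0,-1],0],[-1,[0,0,-1],0],[-1,[0,0,-1],0],[-1,[0,0,-1],0],[-1,[0,0,-1],0],[-1,[0,0,-1],0],[-1,[0,0,-1],0]]}}

```text
t: 4.7
position: [0.1765, -0.3796, 0.8139]
tcp_rot: [2.979, 0.657, 0.015]
force: [-0.1, 0.5, -0.6]
width: 1.001
grasp_force: 0.0
```

Run:
```python
from bench import *
from scipy.spatial.transform import Rotation as R
s=observe();print(s['t'],s['q'],s['position'],R.from_rotvec(s['tcp_rot']).as_matrix().round(3))
```

```text
4.7 [-1.35075938  0.19543075  0.22618161  0.01949683  2.62899312 -0.19698784] [ 0.17650134 -0.37960075  0.81393874] [[ 0.907  0.42   0.029]
 [ 0.42  -0.903 -0.087]
 [-0.01   0.091 -0.996]]
```

>>> {"name": "step_arm", "arguments": {"deltas": [[-1,[0,0,0.4],0],[-1,[0,0,0.4],0],[-1,[0,0,0.4],0],[-1,[0,0,0.4],0]]}}

```text
t: 5.1
position: [0.181, -0.3927, 0.6503]
tcp_rot: [2.984, 0.659, 0.015]
force: [0.7, -1.0, -0.6]
width: 0.999
grasp_force: 0.0
```

Run:
```python
from bench import *
from scipy.spatial.transform import Rotation as R
s=observe();print(s['t'],s['q'],s['position'],R.from_rotvec(s['tcp_rot']).as_matrix().round(3))
```

```text
5.1 [-1.34679154 -0.10890829  0.98431859  0.01120321  2.1800606  -0.20366233] [ 0.18102982 -0.39273169  0.65025381] [[ 0.907  0.42   0.028]
 [ 0.421 -0.904 -0.082]
 [-0.009  0.086 -0.996]]
```

```bash
cat >> h.py <<'E'
from scipy.spatial.transform import Rotation as Rot
def shift(s,target,back=0):
    "tool-axis shift (units of 400 mm) from the measured pose to TCP target (world)"
    R=Rot.from_rotvec(s['tcp_rot']).as_matrix()
    return (R.T@(np.array(target)-s['position'])/.4).round(3)
E
python3 - <<'E'
from bench import *
from h import *
s=observe();print(shift(s,[.639,.131,.33]),shift(s,[.639,.131,.209]))
E
```

```text
[ 1.597 -0.771  0.723] [ 1.599 -0.797  1.024]
```

>>> {"name": "step_arm", "arguments": {"deltas": [[-1,[0.8,-0.386,0.362],-0.35],[-1,[0.8,-0.386,0.362],-0.35],[-1,[0.8,-0.386,0.362],-0.35],[-1,[0.8,-0.386,0.362],-0.35],[-1,[0.8,-0.386,0.362],-0.35],[-1,[0.8,-0.386,0.362],-0.35],[-1,[0.8,-0.386,0.362],-0.35],[-1,[0.8,-0.386,0.362],-0.35],[-1,[0.8,-0.386,0.362],-0.35]]}}

```text
t: 6.0
position: [0.4117, -0.1287, 0.49]
tcp_rot: [2.199, 2.134, -0.062]
force: [-0.1, -0.9, -0.2]
width: 1.002
grasp_force: 0.0
```

Run:
```python
from bench import *
from h import *
s=observe();print(s['t'],s['q'],s['position']);print(shift(s,[.639,.131,.33]),shift(s,[.639,.131,.209]))
```

```text
6.0 [-0.4540522  -0.20518869  1.40300374 -0.06721709  1.88425919 -0.44690041] [ 0.4116744  -0.12873892  0.48999996]
[0.697 0.538 0.359] [0.722 0.53  0.66 ]
```

>>> {"name": "step_arm", "arguments": {"deltas": [[-1,[0.697,0.538,0.359],-0.35],[-1,[0.697,0.538,0.359],-0.35],[-1,[0.697,0.538,0.359],-0.35],[-1,[0.697,0.538,0.359],-0.35],[-1,[0.697,0.538,0.359],-0.35],[-1,[0.697,0.538,0.359],-0.35],[-1,[0.697,0.538,0.359],-0.35],[-1,[0.697,0.538,0.359],-0.35],[-1,[0.697,0.538,0.359],-0.35]]}}

```text
t: 6.9
position: [0.641, 0.1267, 0.3289]
tcp_rot: [0.775, 2.997, -0.122]
force: [0.4, 0.1, -0.3]
width: 1.002
grasp_force: 0.0
```

Run:
```python
from bench import *
from h import *
s=observe();print(s['t'],s['q'],s['position'],Rot.from_rotvec(s['tcp_rot']).as_matrix().round(3));print(shift(s,[.639,.131,.25]),shift(s,[.639,.131,.209]))
for n in('scene','top'):
    p=get_image(n);cv2.imwrite(f'pics/{n}2.png',p['img'][:,:,::-1])
a=cv2.imread('pics/scene2.png')[130:270,180:340];b=cv2.imread('pics/top2.png')[130:270,190:450]
cv2.imwrite('pics/k2.png',np.hstack([cv2.resize(a,None,fx=2,fy=2),cv2.resize(b,None,fx=1.8,fy=2)]))
```

```text
6.9 [ 0.1087115   0.3150549   1.17579755 -0.08944826  1.63700532 -0.96273566] [0.641021   0.12674155 0.3289265 ] [[-0.874  0.485  0.023]
 [ 0.482  0.872 -0.087]
 [-0.062 -0.065 -0.996]]
[0.022 0.02  0.195] [0.028 0.026 0.298]
```

View pics/k2.png

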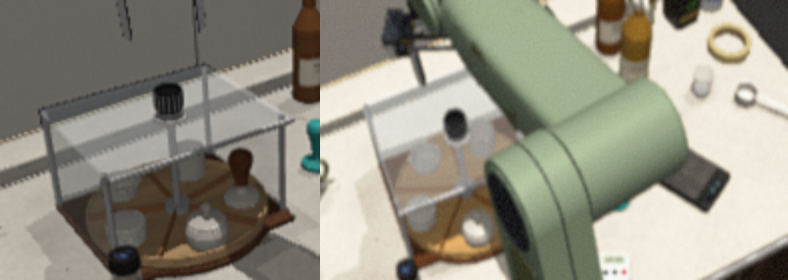

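>>> {"name": "step_arm", "arguments": {"deltas": [[-1,[0.022,0.02,0.195],0],[-1,[0.022,0.02,0.195],0],[-1,[0.028,0.026,0.295],0],[-1,[0.028,0.026,0.295],0],[1,[0.028,0.026,0.295],0],[1,[0.028,0.026,0.295],0],[1,[0.028,0.026,0.295],0],[1,[0.028,0.026,0.295],0],[1,[0.028,0.026,0.295],0]], "grip_force": 12}}

```text
t: 7.9
position: [0.64, 0.1299, 0.2158]
tcp_rot: [0.776, 2.988, -0.118]
force: [0.3, 0.3, 0.8]
width: 0.61
grasp_force: 0.0
```

>>> {"name": "step_arm", "arguments": {"deltas": [[1,[0,0,0.015],0],[1,[0,0,0.015],0],[1,[0,0,0.015],0],[1,[0,0,0.015],0]]}}

```text
t: 8.3
position: [0.64, 0.1303, 0.2077]
tcp_rot: [0.776, 2.99, -0.116]
force: [4.2, 3.8, -4.9]
width: 0.456
grasp_force: 12.0
```

>>> {"name": "step_arm", "arguments": {"deltas": [[1,[0,0,0],0.04],[1,[0,0,0],0.08],[1,[0,0,0],0.12],[1,[0,0,0],0.16],[1,[0,0,0],0.2],[1,[0,0,0],0.24],[1,[0,0,0],0.28],[1,[0,0,0],0.32],[1,[0,0,0],0.36],[1,[0,0,0],0.39]]}}

```text
t: 9.3
position: [0.6452, 0.1311, 0.2075]
tcp_rot: [2.327, 1.972, -0.034]
force: [20.5, 5.5, -13.1]
width: 0.459
grasp_force: 12.0
```

Run:
```python
from bench import *
from h import *
s=observe();print(s['t'],s['q'],s['position'],s['force'],s['grasp_force'],Rot.from_rotvec(s['tcp_rot']).as_matrix().round(3))
p=get_image('scene')
cv2.imwrite('pics/k3.png',cv2.resize(p['img'][130:300,180:400,::-1],None,fx=3,fy=3,interpolation=2))
```

```text
9.3 [ 0.11395697  0.37090611  1.34815537 -0.0893425   1.39093339  0.29363865] [0.64515409 0.13110566 0.20751714] [ 20.50308115   5.45343836 -13.09837939] 11.996497549116611 [[ 0.166  0.985  0.042]
 [ 0.983 -0.162 -0.084]
 [-0.076  0.055 -0.996]]
```

View pics/k3.png

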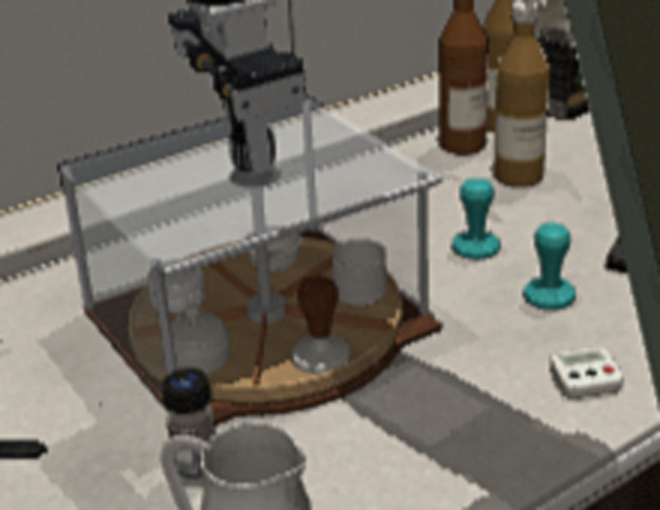

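>>> {"name": "step_arm", "arguments": {"deltas": [[1,[0,0.012,0],0.04],[1,[0,0.012,0],0.08],[1,[0,0.012,0],0.12],[1,[0,0.012,0],0.16],[1,[0,0.012,0],0.2],[1,[0,0.012,0],0.24],[1,[0,0.012,0],0.28],[1,[0,0.012,0],0.32],[1,[0,0.012,0],0.36],[1,[0,0.012,0],0.39]]}}

```text
t: 10.35
position: [0.6449, 0.1278, 0.2084]
tcp_rot: [3.039, 0.272, 0.034]
force: [3.9, 0.3, -2.6]
width: 0.468
grasp_force: 12.0
```

Run:
```python
from bench import *
from h import *
s=observe();print(s['t'],s['q'],s['position'],s['force'],s['grasp_force'],Rot.from_rotvec(s['tcp_rot']).as_matrix().round(3))
p=get_image('scene')
print([(np.round(d['box']),d['conf']) for d in spot_in(p,'dosing_cup_mid')])
cv2.imwrite('pics/k4.png',cv2.resize(p['img'][155:285,190:340,::-1],None,fx=5,fy=4.6,interpolation=2))
```

```text
10.35 [ 0.11045503  0.37689898  1.33825575 -0.09201101  1.4069711   1.51705268] [0.64486508 0.12780018 0.20837828] [ 3.88891369  0.34771227 -2.61833448] 11.996992528438568 [[ 0.984  0.176  0.03 ]
 [ 0.178 -0.98  -0.088]
 [ 0.014  0.092 -0.996]]
[(array([278., 230.,  22.,  24.]), 0.68)]
```

View pics/k4.png

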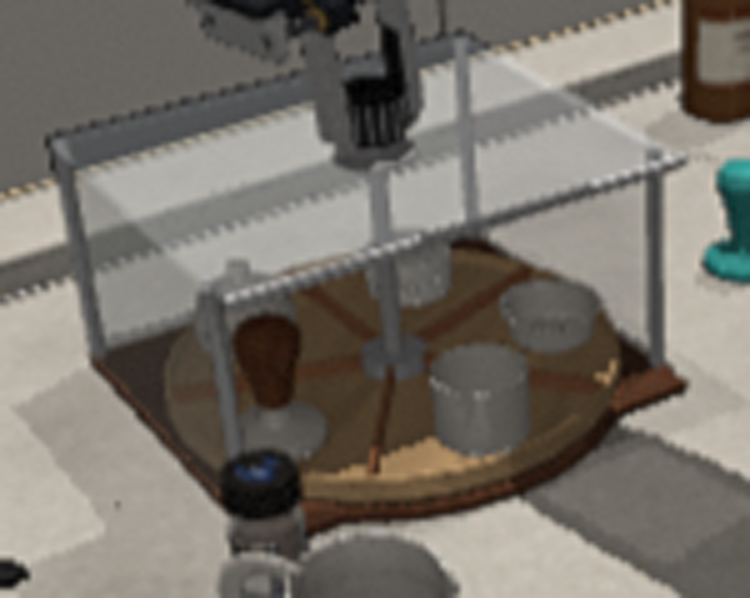

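```bash
cat > fit.py <<'E'
from bench import *
from h import *
p=get_image('scene')
C=lambda uv:np.array(uv)/[5,4.6]+[190,155]
K=np.array([[-.115,.15,.184],[-.115,-.15,.184],[.148,.148,.184],[.148,-.148,.184],[-.085,-.146,.01]])
u=C([[222,298],[683,158],[58,150],[463,42],[657,365]])
r=least_squares(lambda a:(proj(p,T([.6455,.1288,a[0]],K))-u-[a[1],a[2]]).ravel(),[-.07,0,0],loss='soft_l1')
print('yaw,px offset',r.x,r.fun.reshape(-1,2).round(1).tolist())
h=[.6455,.1288,r.x[0]];np.save('house.npy',h);off=r.x[1:]
for uv,z in(((479,370),.074),((479,428),.022)):
    for o in(0*off,off):
        w=ray(p,C(uv)-o*-1*-1 if 0 else C(uv)+o,z);d=w[:2]-h[:2];c,s=np.cos(h[2]),np.sin(h[2])
        print(w.round(4),'local',round(c*d[0]+s*d[1],4),round(-s*d[0]+c*d[1],4))
E
python3 fit.py
```

```text
yaw,px offset [-0.06760225  0.13878553 -0.10275878] [[0.4, 1.7], [0.8, 1.0], [-1.4, -2.6], [0.1, -1.6], [-0.3, 0.2]]
[0.5399 0.1326 0.074 ] local -0.1057 -0.0033
[0.54  0.132 0.074] local -0.1054 -0.0039
[0.5487 0.1298 0.022 ] local -0.0966 -0.0055
[0.5489 0.1292 0.022 ] local -0.0964 -0.0061
```

>>> {"name": "step_arm", "arguments": {"deltas": [[-1,[0,0,0],0],[-1,[0,0,0],0],[-1,[0,0,0],0],[-1,[0,0,-0.15],0],[-1,[0,0,-0.3],0],[-1,[-0.2,0.2,-0.5],0],[-1,[-0.4,0.2,-0.9],0],[-1,[-0.4,0.2,-1],0],[-1,[-0.4,0.2,-1],0],[-1,[-0.4,0.2,-1],0]]}}

```text
t: 11.5
position: [0.5311, 0.0729, 0.5221]
tcp_rot: [3.039, 0.28, 0.033]
force: [0.1, -0.1, -0.1]
width: 0.999
grasp_force: 0.0
```

>>> {"name": "step_arm", "arguments": {"deltas": [[-1,[-0.15,0.05,-1],0],[-1,[-0.15,0.05,-1],0],[-1,[-0.15,0.05,-1],0],[-1,[-0.15,0.05,-1],0],[-1,[-0.15,0.05,-1],0],[-1,[-0.15,0.05,-1],0],[-1,[-0.15,0.05,-1],0],[-1,[-0.15,0.05,-1],0],[-1,[-0.15,0.05,-1],0]]}}

```text
t: 12.4
position: [0.42, 0.0666, 0.8034]
tcp_rot: [3.036, 0.281, 0.075]
force: [0.2, 0.1, -0.5]
width: 0.993
grasp_force: 0.0
```

```bash
cat > st.py <<'E'
from bench import *
from h import *
s=observe();R=Rot.from_rotvec(s['tcp_rot']).as_matrix();z=R[:,2]
print(round(s['t'],2),s['q'].round(3),s['position'].round(4),'F',s['force'].round(1),'w',round(s['width'],3));print('tilt',np.arccos(-z[2]).round(3),'heading',np.degrees(np.arctan2(z[1],z[0])).round(1),'x',R[:,0].round(3),'y',R[:,1].round(3))
E
python3 st.py
```

```text
12.4 [ 0.023  0.224  0.225 -0.181  2.63   1.249] [0.42   0.0666 0.8034] F [ 0.2  0.1 -0.5] w 0.993
tilt 0.104 heading -56.5 x [0.982 0.185 0.041] y [ 0.181 -0.979  0.096]
```

>>> {"name": "step_arm", "arguments": {"deltas": [[-1,[0,0,-1],0],[-1,[0,0,-1],0],[-1,[0,0,-1],0],[-1,[0,0,-1],0],[-1,[0,0,-1],0],[-1,[0,0,-1],0],[-1,[0,0,-1],0],[-1,[0,0,-1],0],[-1,[0,0,-1],0],[-1,[0,0,-1],0]]}}

```text
t: 13.4
position: [0.3926, 0.0689, 0.8235]
tcp_rot: [3.021, 0.282, 0.148]
force: [-0.3, 0.4, -0.3]
width: 1.001
grasp_force: 0.0
```

>>> {"name": "step_arm", "arguments": {"deltas": [[-1,[0,0,-1],0],[-1,[0,0,-1],0],[-1,[0,0,-1],0],[-1,[0,0,-1],0],[-1,[0,0,-1],0],[-1,[0,0,-1],0],[-1,[0,0,-1],0],[-1,[0,0,-1],0],[-1,[0,0,-1],0],[-1,[0,0,-1],0]]}}

```text
t: 14.4
position: [0.3614, 0.0743, 0.8434]
tcp_rot: [3.004, 0.284, 0.224]
force: [-0.3, 0.4, 0.4]
width: 1.001
grasp_force: 0.0
```

```bash
python3 st.py
```

```text
14.4 [ 0.07   0.123  0.226 -0.23   2.629  1.243] [0.3614 0.0743 0.8434] F [-0.3  0.4  0.4] w 1.001
tilt 0.188 heading -32.6 x [0.972 0.194 0.136] y [ 0.177 -0.976  0.129]
```

>>> {"name": "step_arm", "arguments": {"deltas": [[-1,[0,0,-1],0],[-1,[0,0,-1],0],[-1,[0,0,-1],0],[-1,[0,0,-1],0],[-1,[0,0,-1],0],[-1,[0,0,-1],0],[-1,[0,0,-1],0],[-1,[0,0,-1],0],[-1,[0,0,-1],0],[-1,[0,0,-1],0]]}}

```text
t: 15.4
position: [0.3276, 0.0831, 0.8616]
tcp_rot: [2.985, 0.285, 0.3]
force: [0.2, -0.8, -0.5]
width: 1.001
grasp_force: 0.0
```

>>> {"name": "step_arm", "arguments": {"deltas": [[-1,[0,0,-1],0],[-1,[0,0,-1],0],[-1,[0,0,-1],0],[-1,[0,0,-1],0],[-1,[0,0,-1],0],[-1,[0,0,-1],0],[-1,[0,0,-1],0],[-1,[0,0,-1],0],[-1,[0,0,-1],0],[-1,[0,0,-1],0]]}}

```text
t: 16.4
position: [0.2903, 0.0955, 0.8777]
tcp_rot: [2.964, 0.286, 0.376]
force: [-0.2, -0.1, -0.8]
width: 0.998
grasp_force: 0.0
```

>>> {"name": "step_arm", "arguments": {"deltas": [[-1,[0,0,-1],0],[-1,[0,0,-1],0],[-1,[0,0,-1],0],[-1,[0,0,-1],0],[-1,[0,0,-1],0],[-1,[0,0,-1],0],[-1,[0,0,-1],0],[-1,[0,0,-1],0],[-1,[0,0,-1],0],[-1,[0,0,-1],0]]}}

```text
t: 17.4
position: [0.2473, 0.1103, 0.8917]
tcp_rot: [2.942, 0.287, 0.452]
force: [0.2, 0.2, 0.1]
width: 1.0
grasp_force: 0.0
```

```bash
python3 st.py
```

```text
17.4 [ 0.379 -0.016  0.226 -0.478  2.629  1.302] [0.2473 0.1103 0.8917] F [0.2 0.2 0.1] w 1.0
tilt 0.339 heading -21.1 x [0.936 0.211 0.281] y [ 0.165 -0.97   0.177]
```

>>> {"name": "step_arm", "arguments": {"deltas": [[-1,[0.3,0.36,0.53],0],[-1,[0.3,0.36,0.53],0],[-1,[0.3,0.36,0.53],0],[-1,[0.3,0.36,0.53],0],[-1,[0.3,0.36,0.53],0],[-1,[0.3,0.36,0.53],0],[-1,[0.3,0.36,0.53],0]]}}

```text
t: 18.1
position: [0.4525, -0.0322, 0.7443]
tcp_rot: [2.949, 0.283, 0.434]
force: [0.2, -0.2, -0.8]
width: 0.997
grasp_force: 0.0
```

>>> {"name": "step_arm", "arguments": {"deltas": [[-1,[0.28,0.18,-0.94],0],[-1,[0.28,0.18,-0.94],0],[-1,[0.28,0.18,-0.94],0],[-1,[0.28,0.18,-0.94],0],[-1,[0.28,0.18,-0.94],0],[-1,[0.28,0.18,-0.94],0],[-1,[0.28,0.18,-0.94],0],[-1,[0.28,0.18,-0.94],0],[-1,[0.28,0.18,-0.94],0],[-1,[0.28,0.18,-0.94],0]]}}

```text
t: 19.1
position: [0.385, -0.0329, 0.878]
tcp_rot: [2.928, 0.287, 0.492]
force: [-0.0, 1.3, 0.7]
width: 1.0
grasp_force: 0.0
```

```bash
python3 st.py
```

```text
19.1 [-0.291  0.061  0.225 -0.036  2.489  1.052] [ 0.385  -0.0329  0.878 ] F [-0.   1.3  0.7] w 1.0
tilt 0.367 heading -20.2 x [0.928 0.214 0.306] y [ 0.162 -0.969  0.187]
```

>>> {"name": "step_arm", "arguments": {"deltas": [[-1,[0.3,0.19,-0.93],0],[-1,[0.3,0.19,-0.93],0],[-1,[0.3,0.19,-0.93],0],[-1,[0.3,0.19,-0.93],0],[-1,[0.3,0.19,-0.93],0],[-1,[0.3,0.19,-0.93],0],[-1,[0.3,0.19,-0.93],0],[-1,[0.3,0.19,-0.93],0],[-1,[0.3,0.19,-0.93],0],[-1,[0.3,0.19,-0.93],0]]}}

```text
t: 20.1
position: [0.3213, -0.0369, 0.8992]
tcp_rot: [2.915, 0.287, 0.524]
force: [0.4, -0.5, -0.6]
width: 0.997
grasp_force: 0.0
```

>>> {"name": "step_arm", "arguments": {"deltas": [[-1,[0.34,0.2,-0.92],0],[-1,[0.34,0.2,-0.92],0],[-1,[0.34,0.2,-0.92],0],[-1,[0.34,0.2,-0.92],0],[-1,[0.34,0.2,-0.92],0],[-1,[0.34,0.2,-0.92],0],[-1,[0.34,0.2,-0.92],0],[-1,[0.34,0.2,-0.92],0],[-1,[0.34,0.2,-0.92],0],[-1,[0.34,0.2,-0.92],0]]}}

```text
t: 21.1
position: [0.278, -0.0395, 0.9119]
tcp_rot: [2.902, 0.287, 0.556]
force: [-0.2, -0.2, -0.2]
width: 1.0
grasp_force: 0.0
```

```bash
python3 st.py
```

```text
21.1 [-0.575 -0.086  0.226  0.183  2.59   0.975] [ 0.278  -0.0395  0.9119] F [-0.2 -0.2 -0.2] w 1.0
tilt 0.414 heading -19.2 x [0.912 0.22  0.347] y [ 0.155 -0.967  0.204]
```

>>> {"name": "step_arm", "arguments": {"deltas": [[-1,[0.18,0.22,0.42],0.17],[-1,[0.18,0.22,0.42],0.17],[-1,[0.18,0.22,0.42],0.17],[-1,[0.18,0.22,0.42],0.17],[-1,[0.18,0.22,0.42],0.17]]}}

```text
t: 21.6
position: [0.4258, -0.1344, 0.7921]
tcp_rot: [2.977, -0.511, 0.601]
force: [0.3, -0.5, -2.0]
width: 1.004
grasp_force: 0.0
```

>>> {"name": "step_arm", "arguments": {"deltas": [[-1,[-0.36,0,-0.92],0],[-1,[-0.36,0,-0.92],0],[-1,[-0.36,0,-0.92],0],[-1,[-0.36,0,-0.92],0],[-1,[-0.36,0,-0.92],0],[-1,[-0.36,0,-0.92],0]]}}

```text
t: 22.2
position: [0.2411, -0.0612, 0.9232]
tcp_rot: [2.932, -0.518, 0.668]
force: [0.3, -0.2, -0.2]
width: 0.999
grasp_force: 0.0
```

```bash
python3 st.py
```

```text
22.2 [-1.014 -0.151  0.225  0.555  2.63   1.452] [ 0.2411 -0.0612  0.9232] F [ 0.3 -0.2 -0.2] w 0.999
tilt 0.45 heading -21.7 x [ 0.847 -0.306  0.435] y [-0.346 -0.938  0.013]
```

>>> {"name": "step_arm", "arguments": {"deltas": [[-1,[0.47,0,0.62],0],[-1,[0.47,0,0.62],0],[-1,[0.47,0,0.62],0],[-1,[0.47,0,0.62],0],[-1,[0.47,0,0.62],0],[-1,[0.47,0,0.62],0],[-1,[0.47,0,0.62],0]]}}

```text
t: 22.9
position: [0.5077, -0.1538, 0.7742]
tcp_rot: [2.947, -0.498, 0.651]
force: [0.1, -0.3, -0.3]
width: 1.001
grasp_force: 0.0
```

>>> {"name": "step_arm", "arguments": {"deltas": [[-1,[0,0,-1],0],[-1,[0,0,-1],0],[-1,[0,0,-1],0],[-1,[0,0,-1],0],[-1,[0,0,-1],0],[-1,[0,0,-1],0],[-1,[0,0,-1],0],[-1,[0,0,-1],0],[-1,[0,0,-1],0],[-1,[0,0,-1],0]]}}

```text
t: 23.9
position: [0.3227, -0.0923, 0.915]
tcp_rot: [2.926, -0.502, 0.707]
force: [-0.8, 0.4, 0.0]
width: 1.0
grasp_force: 0.0
```

```bash
python3 st.py
```

```text
23.9 [-0.698 -0.044  0.225  0.254  2.493  1.451] [ 0.3227 -0.0923  0.915 ] F [-0.8  0.4  0. ] w 1.0
tilt 0.476 heading -20.7 x [ 0.839 -0.294  0.458] y [-0.336 -0.942  0.01 ]
```

>>> {"name": "step_arm", "arguments": {"deltas": [[-1,[0.135,-0.145,0.42],0],[-1,[0.135,-0.145,0.42],0],[-1,[0.135,-0.145,0.42],0],[-1,[0.135,-0.145,0.42],0]]}}

```text
t: 24.3
position: [0.4624, -0.0805, 0.7855]
tcp_rot: [2.93, -0.501, 0.699]
force: [-0.1, -1.1, 0.8]
width: 1.003
grasp_force: 0.0
```

>>> {"name": "step_arm", "arguments": {"deltas": [[-1,[0.2,0,-1],0],[-1,[0.2,0,-1],0],[-1,[0.2,0,-1],0],[-1,[0.2,0,-1],0],[-1,[0.2,0,-1],0],[-1,[0.2,0,-1],0],[-1,[0.2,0,-1],0],[-1,[0.2,0,-1],0],[-1,[0.2,0,-1],0],[-1,[0.2,0,-1],0]]}}

```text
t: 25.3
position: [0.3305, -0.0474, 0.92]
tcp_rot: [2.916, -0.499, 0.747]
force: [-1.0, 0.6, -0.9]
width: 1.002
grasp_force: 0.0
```

>>> {"name": "step_arm", "arguments": {"deltas": [[-1,[0,0,-1],0],[-1,[0,0,-1],0],[-1,[0,0,-1],0],[-1,[0,0,-1],0],[-1,[0,0,-1],0],[-1,[0,0,-1],0],[-1,[0,0,-1],0],[-1,[0,0,-1],0],[-1,[0,0,-1],0],[-1,[0,0,-1],0]]}}

```text
t: 26.3
position: [0.1998, 0.0155, 0.9368]
tcp_rot: [2.901, -0.499, 0.776]
force: [-0.3, -0.3, -0.1]
width: 0.998
grasp_force: 0.0
```

```bash
python3 st.py
```

```text
26.3 [-0.527 -0.218  0.226  0.164  2.609  1.548] [0.1998 0.0155 0.9368] F [-0.3 -0.3 -0.1] w 0.998
tilt 0.524 heading -20.6 x [ 0.817 -0.287  0.501] y [-0.336 -0.942  0.01 ]
```

>>> {"name": "step_arm", "arguments": {"deltas": [[-1,[0.31,-0.07,0.47],0],[-1,[0.31,-0.07,0.47],0],[-1,[0.31,-0.07,0.47],0],[-1,[0.31,-0.07,0.47],0],[-1,[0.31,-0.07,0.47],0]]}}

```text
t: 26.8
position: [0.402, -0.0266, 0.8323]
tcp_rot: [2.904, -0.495, 0.768]
force: [0.3, 0.1, 0.6]
width: 1.003
grasp_force: 0.0
```

>>> {"name": "step_arm", "arguments": {"deltas": [[-1,[0.2,0,-1],0],[-1,[0.2,0,-1],0],[-1,[0.2,0,-1],0],[-1,[0.2,0,-1],0],[-1,[0.2,0,-1],0],[-1,[0.2,0,-1],0],[-1,[0.2,0,-1],0],[-1,[0.2,0,-1],0],[-1,[0.2,0,-1],0],[-1,[0.2,0,-1],0]]}}

```text
t: 27.8
position: [0.27, -0.0007, 0.9373]
tcp_rot: [2.89, -0.494, 0.815]
force: [-0.2, -0.8, -0.2]
width: 1.004
grasp_force: 0.0
```

>>> {"name": "step_arm", "arguments": {"deltas": [[-1,[0,0,-1],0],[-1,[0,0,-1],0],[-1,[0,0,-1],0],[-1,[0,0,-1],0],[-1,[0,0,-1],0],[-1,[0,0,-1],0],[-1,[0,0,-1],0],[-1,[0,0,-1],0]]}}

```text
t: 28.6
position: [0.1357, 0.0308, 0.9438]
tcp_rot: [2.881, -0.492, 0.846]
force: [-0.0, -0.2, 0.1]
width: 0.999
grasp_force: 0.0
```

```bash
cat >> st.py <<'E'
def g(x,y,z,c=.011): return shift(s,np.array([x,y,z])+c*R[:,2])
E
python3 st.py
python3 - <<'E'
from bench import *
from h import *
p=get_image('top');cv2.imwrite('pics/t5.png',cv2.resize(p['img'][110:340,200:460,::-1],None,fx=3,fy=2.6,interpolation=2))
print([(np.round(d['box']),round(d['conf'],2)) for d in spot_in(p,'scale')])
E
```

```text
28.6 [-0.142 -0.268  0.227 -0.217  2.61   1.547] [0.1357 0.0308 0.9438] F [-0.  -0.2  0.1] w 0.999
tilt 0.572 heading -19.8 x [ 0.794 -0.278  0.541] y [-0.333 -0.943  0.004]
[]
```

View pics/t5.png

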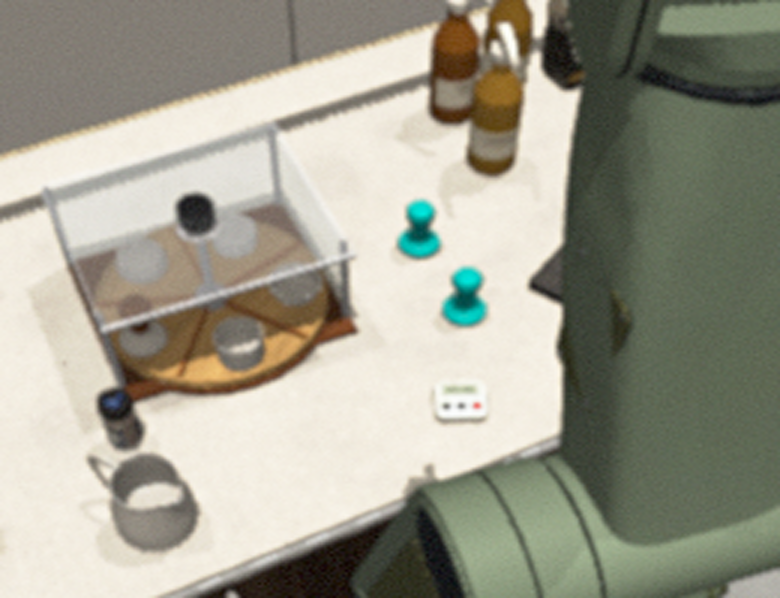

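>>> {"name": "step_arm", "arguments": {"deltas": [[-1,[-0.22,-0.84,0.15],0],[-1,[-0.22,-0.84,0.15],0],[-1,[-0.22,-0.84,0.15],0],[-1,[-0.22,-0.84,0.15],0],[-1,[-0.22,-0.84,0.15],0],[-1,[-0.22,-0.84,0.15],0],[-1,[-0.22,-0.84,0.15],0],[-1,[-0.22,-0.84,0.15],0]]}}

```text
t: 29.5
position: [0.2035, 0.2889, 0.8531]
tcp_rot: [2.88, -0.492, 0.876]
force: [-1.2, 0.5, 1.4]
width: 1.001
grasp_force: 0.0
```

```bash
python3 st.py
```

```text
29.5 [-1.401 -0.724  0.464  1.484  2.629  2.06 ] [0.2035 0.2889 0.8531] F [-1.2  0.5  1.4] w 1.001
tilt 0.59 heading -18.7 x [ 0.783 -0.277  0.556] y [-0.33  -0.944 -0.006]
```

>>> {"name": "step_arm", "arguments": {"deltas": [[-1,[0.54,0,-0.84],0],[-1,[0.54,0,-0.84],0],[-1,[0.54,0,-0.84],0],[-1,[0.54,0,-0.84],0],[-1,[0.54,0,-0.84],0],[-1,[0.54,0,-0.84],0],[-1,[0.54,0,-0.84],0],[-1,[0.54,0,-0.84],0]]}}

```text
t: 30.3
position: [0.1958, 0.2175, 0.9162]
tcp_rot: [2.879, -0.479, 0.918]
force: [-0.3, -0.4, -0.1]
width: 1.002
grasp_force: 0.0
```

```bash
python3 st.py
```

```text
30.3 [-1.295 -0.498  0.226  1.4    2.629  2.077] [0.1958 0.2175 0.9162] F [-0.3 -0.4 -0.1] w 1.002
tilt 0.615 heading -17.3 x [ 0.771 -0.27   0.576] y [-0.319 -0.948 -0.017]
```

>>> {"name": "step_arm", "arguments": {"deltas": [[-1,[0.57,0,-0.82],0],[-1,[0.57,0,-0.82],0],[-1,[0.57,0,-0.82],0],[-1,[0.57,0,-0.82],0],[-1,[0.57,0,-0.82],0],[-1,[0.57,0,-0.82],0],[-1,[0.57,0,-0.82],0],[-1,[0.57,0,-0.82],0],[-1,[0.57,0,-0.82],0],[-1,[0.57,0,-0.82],0]]}}

```text
t: 31.3
position: [0.1776, 0.15, 0.9373]
tcp_rot: [2.876, -0.475, 0.943]
force: [-0.2, -0.8, -1.2]
width: 0.998
grasp_force: 0.0
```

```bash
cat st.py > st2.py; echo "print(g(.36,.02,.75),g(.46,.15,.3))" >> st2.py; python3 st2.py
python3 - <<'E'
from h import *
from bench import *
p=get_image('top')
w=ray(p,[280,239.6],.074);print(w)
E
```

```text
31.3 [-1.087 -0.418  0.226  1.035  2.629  1.891] [0.1776 0.15   0.9373] F [-0.2 -0.8 -1.2] w 0.998
tilt 0.631 heading -16.6 x [ 0.763 -0.267  0.589] y [-0.315 -0.949 -0.022]
[0.159 0.175 0.718] [-0.4   -0.186  1.713]
[0.53125899 0.13294492 0.074     ]
```

>>> {"name": "step_arm", "arguments": {"deltas": [[-1,[0.16,0.175,0.72],0],[-1,[0.16,0.175,0.72],0],[-1,[0.16,0.175,0.72],0],[-1,[0.16,0.175,0.72],0],[-1,[0.16,0.175,0.72],0],[-1,[0.16,0.175,0.72],0],[-1,[0.16,0.175,0.72],0],[-1,[0.16,0.175,0.72],0],[-1,[0.16,0.175,0.72],0]]}}

```text
t: 32.25
position: [0.35, 0.0105, 0.7792]
tcp_rot: [2.889, -0.479, 0.933]
force: [0.7, 0.5, -0.7]
width: 1.003
grasp_force: 0.0
```

```bash
sed -i '$d' st2.py
cat >> st2.py <<'E'
b=lambda d:np.array([.535,.1345,.062])-d*R[:,2]
print('pre',b(.3),g(*b(.3)),b(.12),g(*b(.12)))
E
python3 st2.py
```

```text
32.25 [-2.256 -0.859  1.059  1.691  2.574  1.276] [0.35   0.0105 0.7792] F [ 0.7  0.5 -0.7] w 1.003
tilt 0.62 heading -15.8 x [ 0.767 -0.272  0.581] y [-0.314 -0.949 -0.03 ]
pre [0.36721431 0.18211418 0.30609189] [-0.77  -0.385  0.946] [0.46788572 0.15354567 0.15963676] [-0.77  -0.385  1.396]
```

>>> {"name": "step_arm", "arguments": {"deltas": [[-1,[-0.2,-0.21,-0.62],0],[-1,[-0.2,-0.21,-0.62],0],[-1,[-0.2,-0.21,-0.62],0],[-1,[-0.2,-0.21,-0.62],0],[-1,[-0.2,-0.21,-0.62],0],[-1,[-0.2,-0.21,-0.62],0],[-1,[-0.2,-0.21,-0.62],0]]}}

```text
t: 32.95
position: [0.1719, 0.1571, 0.9367]
tcp_rot: [2.887, -0.449, 0.949]
force: [-16.9, -2.1, -13.7]
width: 1.0
grasp_force: 0.0
```

```bash
cat > fk.py <<'E'
from h import *
D=[([-1.286,.207,1.542,0,1.393],[.242,-.522,.213],0,0),([-1.324,.298,.226,.013,2.6286],[.1984,-.4258,.7693],.012,-1.33+np.pi),([.1087,.315,1.1758,-.089,1.637],[.641,.1267,.3289],.09,np.arctan2(-.087,.023)),([.1105,.3769,1.3383,-.092,1.407],[.6449,.1278,.2084],.093,np.arctan2(-.088,.03)),([.07,.123,.226,-.23,2.629],[.3614,.0743,.8434],.188,np.radians(-32.6)),([-.575,-.086,.226,.183,2.59],[.278,-.0395,.9119],.414,np.radians(-19.2)),([-.142,-.268,.227,-.217,2.61],[.1357,.0308,.9438],.572,np.radians(-19.8)),([-.454,-.205,1.403,-.067,1.884],[.4117,-.1287,.49],.09,np.radians(-72))]
def wrist(q,m):
    a,b,h,d=m[:4];r=a*np.sin(q[1])+b*np.sin(q[1]+q[2]);z=h+a*np.cos(q[1])+b*np.cos(q[1]+q[2])
    c,s=np.cos(q[0]),np.sin(q[0]);return np.array([c*r-s*d,s*r+c*d,z])
def res(m):
    o=[]
    for q,p,t,hd in D:
        o.append(wrist(q,m)+m[4]*np.array([np.sin(t)*np.cos(hd),np.sin(t)*np.sin(hd),-np.cos(t)])-p)
    return np.ravel(o)
m=least_squares(res,[.43,.39,.2,.08,.25]).x
if __name__=='__main__': print(m.round(4),np.abs(res(m)).max())
E
python3 fk.py; python3 st.py
```

```text
[0.4549 0.5263 0.4096 0.0958 0.5376] 0.07060039999502632
32.95 [-1.06  -0.422  0.227  1.036  2.63   1.9  ] [0.1719 0.1571 0.9367] F [-16.9  -2.1 -13.7] w 1.0
tilt 0.632 heading -15.2 x [ 0.767 -0.253  0.59 ] y [-0.296 -0.955 -0.025]
```

>>> {"name": "step_arm", "arguments": {"deltas": [[-1,[0.42,0.6,0.5],0],[-1,[0.42,0.6,0.5],0],[-1,[0.42,0.6,0.5],0],[-1,[0.42,0.6,0.5],0],[-1,[0.42,0.6,0.5],0],[-1,[0.42,0.6,0.5],0],[-1,[0.42,0.6,0.5],0],[-1,[0.42,0.6,0.5],0]]}}

```text
t: 33.75
position: [0.3485, -0.157, 0.8575]
tcp_rot: [2.905, -0.472, 0.928]
force: [-0.1, 0.0, -0.9]
width: 0.998
grasp_force: 0.0
```

```bash
python3 st2.py
```

```text
33.75 [-1.048 -0.278  0.724  0.521  2.17   1.258] [ 0.3485 -0.157   0.8575] F [-0.1  0.  -0.9] w 0.998
tilt 0.613 heading -14.5 x [ 0.773 -0.271  0.574] y [-0.304 -0.952 -0.04 ]
pre [0.36780446 0.17764066 0.30732537] [-0.979 -0.756  1.059] [0.46812179 0.15175626 0.16013015] [-0.979 -0.756  1.509]
```

>>> {"name": "step_arm", "arguments": {"deltas": [[-1,[-0.3,-0.265,0.6],-0.022],[-1,[-0.3,-0.265,0.6],-0.022],[-1,[-0.3,-0.265,0.6],-0.022],[-1,[-0.3,-0.265,0.6],-0.022],[-1,[-0.3,-0.265,0.6],-0.022],[-1,[-0.3,-0.265,0.6],-0.022],[-1,[-0.3,-0.265,0.6],-0.022]]}}

```text
t: 34.45
position: [0.419, -0.0524, 0.5937]
tcp_rot: [2.899, -0.354, 0.912]
force: [-0.7, 0.5, -1.2]
width: 0.998
grasp_force: 0.0
```

```bash
python3 st2.py
```

```text
34.45 [-0.392 -0.578  1.551  0.077  1.562  1.445] [ 0.419  -0.0524  0.5937] F [-0.7  0.5 -1.2] w 0.998
tilt 0.611 heading -14.8 x [ 0.796 -0.195  0.573] y [-0.243 -0.97   0.009]
pre [0.36866775 0.17844185 0.3077696 ] [-0.622 -0.535  0.459] [0.4684671  0.15207674 0.16030784] [-0.622 -0.535  0.909]
```

>>> {"name": "step_arm", "arguments": {"deltas": [[-1,[-0.62,-0.535,0.91],0.005],[-1,[-0.62,-0.535,0.91],0.005],[-1,[-0.62,-0.535,0.91],0.005],[-1,[-0.62,-0.535,0.91],0.005],[-1,[-0.62,-0.535,0.91],0.005],[-1,[-0.62,-0.535,0.91],0.005],[-1,[-0.62,-0.535,0.91],0.005],[-1,[-0.62,-0.535,0.91],0.005],[-1,[-0.62,-0.535,0.91],0.005],[-1,[-0.62,-0.535,0.91],0.005]]}}

```text
t: 35.45
position: [0.4863, 0.1457, 0.1608]
tcp_rot: [2.888, -0.388, 0.937]
force: [0.5, -0.2, 0.3]
width: 1.003
grasp_force: 0.0
```

```bash
sed -i '$d' st2.py; echo "print('pre',b(.12),g(*b(.12)),b(.03),g(*b(.03)),g(*b(0)))" >> st2.py; python3 st2.py
python3 - <<'E'
from h import *
from bench import *
p=get_image('scene');t=get_image('top')
a=p['img'][140:270,215:355,::-1];b=t['img'][150:280,215:355,::-1]
cv2.imwrite('pics/g6.png',cv2.resize(np.hstack([a,b]),(800,560),interpolation=2))
cv2.imwrite('pics/scene6.png',p['img'][:,:,::-1]);cv2.imwrite('pics/top6.png',t['img'][:,:,::-1])
print([(np.round(d['box']),round(d['conf'],2)) for d in spot_in(t,'scale')])
E
```

```text
35.45 [ 0.341 -0.139  2.16  -0.572  0.664  2.553] [0.4863 0.1457 0.1608] F [ 0.5 -0.2  0.3] w 1.003
tilt 0.627 heading -15.1 x [ 0.781 -0.214  0.587] y [-0.263 -0.965 -0.002]
pre [0.46698878 0.15287975 0.15914246] [-0.044 -0.005  0.001] [0.51799719 0.13909494 0.08628562] [-0.044 -0.005  0.226] [-0.044 -0.005  0.301]
[(array([375., 200.,  43.,  38.]), 0.95), (array([226., 283.,  40.,  40.]), 0.59), (array([211., 156., 108., 108.]), 0.21)]
```

View pics/g6.png

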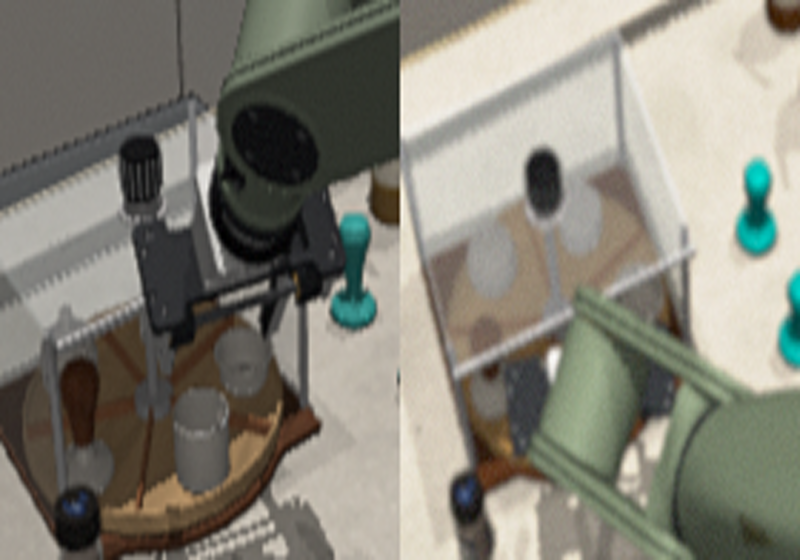

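>>> {"name": "step_arm", "arguments": {"deltas": [[-1,[-0.044,-0.005,0],0],[-1,[-0.044,-0.005,0],0],[-1,[-0.044,-0.005,0.06],0],[-1,[-0.044,-0.005,0.12],0],[-1,[-0.044,-0.005,0.18],0],[-1,[-0.044,-0.005,0.22],0],[-1,[-0.044,-0.005,0.22],0]]}}

```text
t: 36.3
position: [0.5232, 0.1337, 0.08]
tcp_rot: [2.885, -0.395, 0.935]
force: [-0.9, 0.2, 0.0]
width: 0.999
grasp_force: 0.0
```

```bash
python3 st2.py
```

```text
36.3 [ 0.281  0.091  2.154 -0.765  0.46   2.745] [0.5232 0.1337 0.08  ] F [-0.9  0.2  0. ] w 0.999
tilt 0.627 heading -15.5 x [ 0.78  -0.218  0.587] y [-0.269 -0.963 -0.001]
pre [0.46716537 0.15336711 0.1591725 ] [-0.004 -0.01  -0.22 ] [0.51804134 0.13921678 0.08629313] [-0.004 -0.01   0.005] [-0.004 -0.01   0.08 ]
```

>>> {"name": "step_arm", "arguments": {"deltas": [[-1,[0,-0.008,0.03],0],[-1,[0,-0.008,0.055],0],[-1,[0,-0.008,0.07],0],[-1,[0,-0.008,0.07],0],[-1,[0,-0.008,0.07],0]]}}

```text
t: 36.8
position: [0.5372, 0.1329, 0.0558]
tcp_rot: [2.887, -0.393, 0.931]
force: [-0.1, 0.1, -0.3]
width: 0.997
grasp_force: 0.0
```

```bash
python3 st2.py;  python3 - <<'E'
from h import *
from bench import *
p=get_image('scene')
cv2.imwrite('pics/g7.png',cv2.resize(p['img'][160:270,215:355,::-1],(760,597),interpolation=2))
E
```

```text
36.8 [ 0.267  0.171  2.133 -0.841  0.413  2.819] [0.5372 0.1329 0.0558] F [-0.1  0.1 -0.3] w 0.997
tilt 0.624 heading -15.5 x [ 0.782 -0.217  0.584] y [-0.267 -0.964 -0.   ]
pre [0.46745461 0.153222   0.15940178] [ 0.004 -0.002 -0.289] [0.51811365 0.1391805  0.08635045] [ 0.004 -0.002 -0.064] [ 0.004 -0.002  0.011]
```

View pics/g7.png

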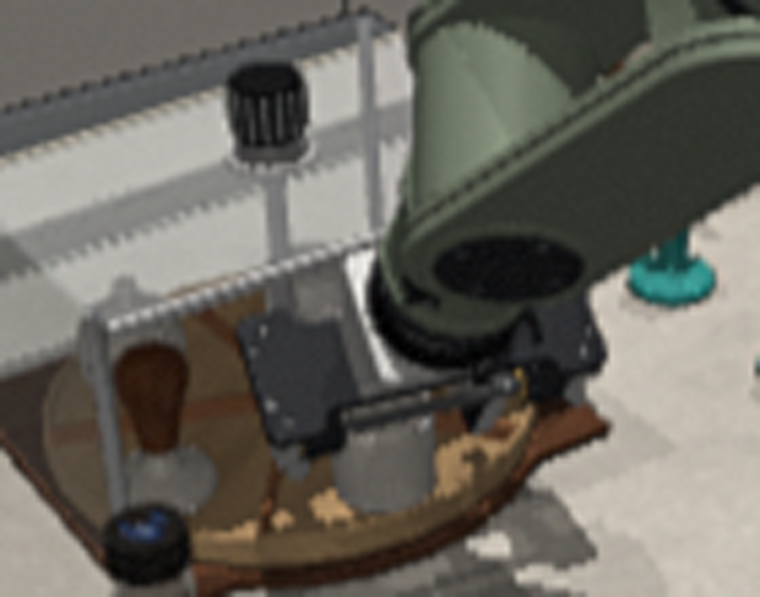

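>>> {"name": "step_arm", "arguments": {"deltas": [[1,[0,0,0],0],[1,[0,0,0],0],[1,[0,0,0],0],[1,[0,0,0],0],[1,[0,0,0],0],[1,[0,0,0],0]], "grip_force": 15}}

```text
t: 37.45
position: [0.537, 0.1331, 0.0553]
tcp_rot: [2.888, -0.393, 0.93]
force: [-0.3, 0.2, 1.1]
width: 0.611
grasp_force: 15.0
```

```bash
python3 st2.py;  python3 - <<'E'
from h import *
t={};
import cv2
im=cv2.imread('pics/top6.png')
hsv=cv2.cvtColor(im,cv2.COLOR_BGR2HSV);m=((hsv[...,2]<95)&(hsv[...,1]<90)).astype('uint8')
mm=np.zeros_like(m);mm[195:243,370:424]=m[195:243,370:424]
n,l,st,c=cv2.connectedComponentsWithStats(mm);k=1+st[1:,4].argmax();print(st[k],c[k])
cv2.imwrite('pics/sc.png',cv2.resize(np.hstack([im[185:255,355:435],cv2.cvtColor((l==k)[185:255,355:435].astype('uint8')*255,8)]),None,fx=5,fy=5))
E
```

```text
37.45 [ 0.267  0.172  2.133 -0.842  0.412  2.82 ] [0.537  0.1331 0.0553] F [-0.3  0.2  1.1] w 0.611
tilt 0.623 heading -15.5 x [ 0.783 -0.217  0.584] y [-0.267 -0.964 -0.   ]
pre [0.46750699 0.15319142 0.15944396] [ 0.005 -0.002 -0.29 ] [0.51812675 0.13917285 0.08636099] [ 0.005 -0.002 -0.065] [ 0.005 -0.002  0.01 ]
[377 203  40  33 730] [396.60136986 218.91369863]
```

View pics/sc.png

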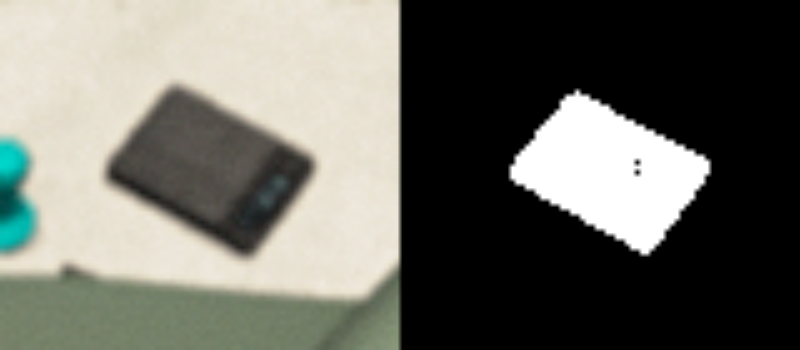

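Run:
```python
from h import *
from bench import *
p=get_image('top');sp=get_image('scene')
c=np.array([[177,88],[312,163],[244,243],[109,168]])/5+[355,185]
w=np.array([ray(p,u,.02) for u in c]);print(w.round(4).tolist(),w.mean(0),np.linalg.norm(w[0]-w[1]),np.linalg.norm(w[1]-w[2]))
print('center ray',ray(p,c.mean(0),.02))
print('knob proj top',proj(p,[.6455,.1288,.218]),'obs',crop((256,216)),'scene',proj(sp,[.6455,.1288,.218]),crop((252,184)))
for n,P in(('top',p),('scene',sp)):
  for d in spot_in(P,'scale')[:2]:
    b=d['box'];u=[b[0]+b[2]/2,b[1]+b[3]/2];print(n,np.round(b),round(d['conf'],2),ray(P,u,.01))
```

```text
[[0.5289, -0.3281, 0.02], [0.4214, -0.3804, 0.02], [0.3832, -0.2947, 0.02], [0.4869, -0.2415, 0.02]] [ 0.45510809 -0.31119635  0.02      ] 0.11961719278600766 0.09385655917532118
center ray [ 0.45415841 -0.3109686   0.02      ]
knob proj top [[264.38309832 190.76873434]] obs [265.33333333 192.8       ] scene [[264.27242716 179.4968925 ]] [264.         180.53333333]
scene [383. 200.  33.  29.] 0.8 [ 0.4724869  -0.30369091  0.01      ]
scene [238. 172.  76.  94.] 0.24 [0.72976973 0.04798593 0.01      ]
```

>>> {"name": "step_arm", "arguments": {"deltas": [[1,[0,0,-0.03],0],[1,[0,0,-0.08],0],[1,[0,0,-0.14],0],[1,[0,0,-0.2],0],[1,[0,0,-0.27],0],[1,[0,0,-0.34],0],[1,[0,0,-0.4],0],[1,[0,0,-0.4],0]]}}

```text
t: 38.45
position: [0.4476, 0.1591, 0.188]
tcp_rot: [2.889, -0.393, 0.938]
force: [0.3, 0.4, -1.0]
width: 0.61
grasp_force: 15.0
```

```bash
python3 st.py;  python3 - <<'E'
from h import *
from bench import *
s=observe();print(s['grasp_force'])
t=np.array([.456,-.31,.16]);print(shift(s,t),shift(s,(t+s['position'])/2))
p=get_image('scene');print([(np.round(d['box']),round(d['conf'],2)) for d in spot_in(p,'dosing_cup_mid')])
E
```

```text
38.45 [ 0.421 -0.248  2.182 -0.558  0.778  2.58 ] [0.4476 0.1591 0.188 ] F [ 0.3  0.4 -1. ] w 0.61
tilt 0.627 heading -15.1 x [ 0.78  -0.217  0.587] y [-0.266 -0.964 -0.004]
15.006181412960586
[0.23  1.125 0.248] [0.115 0.563 0.124]
[(array([286., 216.,  21.,  16.]), 0.65), (array([349., 178.,  13.,   9.]), 0.45)]
```

>>> {"name": "step_arm", "arguments": {"deltas": [[1,[0,0.04,0],0],[1,[0.02,0.11,0.02],0],[1,[0.04,0.2,0.04],0],[1,[0.06,0.3,0.06],0],[1,[0.08,0.39,0.08],0],[1,[0.1,0.48,0.1],0],[1,[0.115,0.55,0.12],0],[1,[0.12,0.6,0.13],0],[1,[0.12,0.6,0.13],0]]}}

```text
t: 39.45
position: [0.4484, -0.0951, 0.169]
tcp_rot: [2.887, -0.404, 0.924]
force: [-0.4, -0.2, 0.1]
width: 0.609
grasp_force: 15.0
```

```bash
python3 st.py;  python3 - <<'E'
from h import *
from bench import *
s=observe();t=np.array([.456,-.31,.16]);print(shift(s,t))
E
```

```text
39.45 [-0.49  -0.426  2.339  0.209  0.631  1.228] [ 0.4484 -0.0951  0.169 ] F [-0.4 -0.2  0.1] w 0.609
tilt 0.619 heading -15.9 x [ 0.783 -0.224  0.58 ] y [-0.275 -0.962 -0.   ]
[0.122 0.512 0.114]
```

>>> {"name": "step_arm", "arguments": {"deltas": [[1,[0.01,0.05,0.01],0],[1,[0.03,0.13,0.03],0],[1,[0.055,0.22,0.05],0],[1,[0.075,0.31,0.07],0],[1,[0.095,0.39,0.09],0],[1,[0.11,0.46,0.1],0],[1,[0.12,0.51,0.114],0],[1,[0.12,0.51,0.114],0]]}}

```text
t: 40.25
position: [0.4583, -0.3076, 0.1606]
tcp_rot: [2.888, -0.398, 0.927]
force: [-0.3, 0.2, -0.2]
width: 0.613
grasp_force: 15.0
```

```bash
python3 st.py;  python3 - <<'E'
from h import *
from bench import *
s=observe();print(shift(s,[.456,-.31,.08]),shift(s,[.456,-.31,.0545]))
for n in('scene','top'):
  p=get_image(n)
  for q in('dosing_cup_mid','scale'):
    for d in spot_in(p,q)[:2]:
      b=d['box'];u=[b[0]+b[2]/2,b[1]+b[3]/2];print(n,q,np.round(b),round(d['conf'],2),ray(p,u,s['position'][2]-.007 if q[0]=='d' else .01))
  print('expected cup px',proj(p,s['position']+[.003,0,-.007]),'scale',proj(p,[.459,-.31,.012]))
E
```

```text
40.25 [-0.989 -0.1    2.124  0.616  0.723  0.467] [ 0.4583 -0.3076  0.1606] F [-0.3  0.2 -0.2] w 0.613
tilt 0.621 heading -15.6 x [ 0.783 -0.22   0.582] y [-0.27  -0.963 -0.001]
[-0.12   0.007  0.162] [-0.157  0.007  0.214]
scene scale [237. 172.  82.  94.] 0.4 [0.72537999 0.04273249 0.01      ]
expected cup px [[406.24671968 178.56067886]] scale [[403.37589585 214.78259803]]
top dosing_cup_mid [236. 282.  30.  42.] 0.58 [0.31168489 0.31734651 0.15359896]
top scale [234. 185.  73.  76.] 0.63 [0.65727561 0.1228779  0.01      ]
expected cup px [[399.90387197 194.81321334]] scale [[395.92975186 218.51868505]]
```

>>> {"name": "step_arm", "arguments": {"deltas": [[1,[-0.04,0.002,0.05],0],[1,[-0.08,0.005,0.11],0],[1,[-0.12,0.007,0.162],0],[1,[-0.137,0.007,0.186],0],[1,[-0.151,0.007,0.206],0],[1,[-0.151,0.007,0.206],0],[1,[-0.151,0.007,0.206],0]]}}

```text
t: 41.25
position: [0.4569, -0.3079, 0.06]
tcp_rot: [2.888, -0.392, 0.93]
force: [-0.3, -0.0, -0.6]
width: 0.611
grasp_force: 15.0
```

```bash
python3 st.py;  python3 - <<'E'
from h import *
from bench import *
s=observe();print(shift(s,[.456,-.31,.0545]),shift(s,[.456,-.31,.0535]))
E
```

```text
41.25 [-0.995  0.115  2.187  0.891  0.521  0.127] [ 0.4569 -0.3079  0.06  ] F [-0.3 -0.  -0.6] w 0.611
tilt 0.623 heading -15.5 x [ 0.783 -0.216  0.584] y [-0.267 -0.964 -0.   ]
[-0.009  0.006  0.011] [-0.01   0.006  0.013]
```

Orientation equals that at the grasp. Lower to contact.

>>> {"name": "step_arm", "arguments": {"deltas": [[1,[-0.004,0.002,0.006],0],[1,[-0.008,0.003,0.011],0],[1,[-0.008,0.003,0.011],0],[1,[-0.01,0.004,0.0135],0],[1,[-0.01,0.004,0.0135],0]]}}

```text
t: 41.75
position: [0.4562, -0.31, 0.053]
tcp_rot: [2.887, -0.393, 0.93]
force: [0.7, -0.3, -0.6]
width: 0.612
grasp_force: 15.0
```

```bash
python3 st.py
```

```text
41.75 [-0.999  0.134  2.187  0.918  0.511  0.093] [ 0.4562 -0.31    0.053 ] F [ 0.7 -0.3 -0.6] w 0.612
tilt 0.623 heading -15.5 x [ 0.782 -0.217  0.584] y [-0.267 -0.964 -0.   ]
```

>>> {"name": "step_arm", "arguments": {"deltas": [[1,[-0.0015,0,0.002],0],[1,[-0.0015,0,0.002],0],[1,[-0.003,0,0.004],0],[1,[-0.003,0,0.004],0]]}}

```text
t: 42.15
position: [0.4571, -0.3104, 0.0521]
tcp_rot: [2.886, -0.392, 0.933]
force: [0.4, 2.7, 4.8]
width: 0.607
grasp_force: 14.9
```

>>> {"name": "step_arm", "arguments": {"deltas": [[0.1,[0,0,0],0],[-0.2,[0,0,0],0],[-0.6,[0,0,0],0],[-1,[0,0,0],0],[-1,[0,0,0],0],[-1,[0,0,0],0]]}}

```text
t: 42.75
position: [0.4559, -0.3097, 0.0506]
tcp_rot: [2.888, -0.393, 0.929]
force: [-0.1, -0.2, -0.1]
width: 0.912
grasp_force: 0.0
```

>>> {"name": "step_arm", "arguments": {"deltas": [[-1,[0,0,-0.04],0],[-1,[0,0,-0.1],0],[-1,[0,0,-0.18],0],[-1,[0,0,-0.26],0],[-1,[0,0,-0.36],0],[-1,[0,0,-0.46],0],[-1,[0,0,-0.55],0],[-1,[0,0,-0.55],0]]}}

```text
t: 43.55
position: [0.3318, -0.2785, 0.2346]
tcp_rot: [2.876, -0.391, 0.933]
force: [0.8, -0.0, -0.8]
width: 0.999
grasp_force: 0.0
```

>>> {"name": "step_arm", "arguments": {"deltas": [[-1,[0,-0.1,-0.1],0],[-1,[0,-0.2,-0.2],0],[-1,[0,-0.3,-0.3],0],[-1,[0,-0.4,-0.4],0],[-1,[0,-0.5,-0.4],0],[-1,[0,-0.5,-0.4],0]]}}

```text
t: 44.15
position: [0.3567, -0.0944, 0.3609]
tcp_rot: [2.905, -0.398, 0.885]
force: [0.5, 0.2, -1.0]
width: 1.001
grasp_force: 0.0
```

```bash
python3 st.py;  python3 - <<'E'
from h import *
from bench import *
for n in('scene','top'):
  p=get_image(n);cv2.imwrite(f'pics/{n}8.png',p['img'][:,:,::-1])
  for q in('dosing_cup_mid','scale'):
    for d in spot_in(p,q)[:3]:
      b=d['box'];u=[b[0]+b[2]/2,b[1]+b[3]/2];print(n,q,np.round(b),round(d['conf'],2),ray(p,u,.046 if q[0]=='d' else .01))
  print('expected cup px',proj(p,[.459,-.31,.046]),'scale',proj(p,[.459,-.31,.012]))
E
```

```text
44.15 [-0.736 -0.857  2.128  0.259  1.337  1.116] [ 0.3567 -0.0944  0.3609] F [ 0.5  0.2 -1. ] w 1.001
tilt 0.591 heading -15.6 x [ 0.8   -0.223  0.558] y [-0.269 -0.963  0.   ]
scene scale [235. 254.  15.  41.] 0.47 [0.53815048 0.28583867 0.01      ]
expected cup px [[404.26815848 206.41893647]] scale [[403.37589585 214.78259803]]
top dosing_cup_mid [390. 207.  18.  14.] 0.6 [ 0.45254663 -0.31249829  0.046     ]
top scale [378. 207.  24.  26.] 0.69 [ 0.4642111  -0.28511355  0.01      ]
expected cup px [[397.04436073 213.15932696]] scale [[395.92975186 218.51868505]]
```

Run:
```python
import cv2,numpy as np
for f in('top6','top8'):
    hsv=cv2.cvtColor(cv2.imread(f'pics/{f}.png'),cv2.COLOR_BGR2HSV);m=((hsv[...,2]<95)&(hsv[...,1]<90))
    print(f);[print(''.join('#' if v else '.' for v in r)) for r in m[198:242:2,370:425]]
```

```text
top6
.......................................................
.......................................................
.......................................................
..................#####................................
.................##########............................
...............###############.........................
.............#####################.....................
............##########################.................
..........################################.............
........######################################.........
.......########################################........
.......#######################################.........
..........###################################..........
.............###############################...........
.................#########################.............
.....................####################..............
........................###############................
............................##########.................
...............................#####...................
...............................
[... 673 characters left out ...]
........###########.........
.......###############............###########..........
.......################..........############..........
..........###############......#############...........
.............###############################...........
.................###########################...........
.....................######################............
........................###################............
............................##############.............
...............................###########.............
................................##########.............
................................#########..............
................................#########..............
```

```bash
python3 -c "
from bench import *
print(close_job())"
```

```text
the job is handed in; nothing more can be done
None
```

I turned the carousel to bring the dosing cup to the front, lifted it out and stood it on the scale, then handed the job in. The hand-in gave no verdict. The last top image shows the cup within about 10 mm of the scale's centre and the scale where it was; I did not re-check the carousel's other things or the bystanders.

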